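# Set up the embossing stamps for the mirrored strap

### The job

The next strap is the mirror image of the last, so move the four embossing stamps from the wooden store rack to the pockets of the metal bench rack in the reverse order: the stamp that stood farthest left goes into the pocket farthest right, the next one beside it, and so on, one stamp to a pocket. Keep the stamps upright, set each down rather than dropping it, and leave all four standing flat in their pockets, released and still.

Things in the scene. Friction and masses are not known exactly. Their poses are not given: they have to be found in the camera images.
- stamp_red: Hand embossing stamp with a red handle, loose, upright, about 0.24 kg, 80 mm tall, round about its z axis. Origin at the centre of its underside. Brass foot disc 44 mm across from 0 to 14 mm height, 20 mm steel neck, then the coloured plastic handle: a plain cylinder 28 mm across from 30 to 72 mm height, slightly domed above. Yaw means nothing.
- stamp_yellow: Hand embossing stamp with a yellow handle, loose, upright, about 0.24 kg, 80 mm tall, round about its z axis. Origin at the centre of its underside. Brass foot disc 44 mm across from 0 to 14 mm height, 20 mm steel neck, then the coloured plastic handle: a plain cylinder 28 mm across from 30 to 72 mm height, slightly domed above. Yaw means nothing.
- stamp_blue: Hand embossing stamp with a blue handle, loose, upright, about 0.24 kg, 80 mm tall, round about its z axis. Origin at the centre of its underside. Brass foot disc 44 mm across from 0 to 14 mm height, 20 mm steel neck, then the coloured plastic handle: a plain cylinder 28 mm across from 30 to 72 mm height, slightly domed above. Yaw means nothing.
- stamp_white: Hand embossing stamp with a white handle, loose, upright, about 0.24 kg, 80 mm tall, round about its z axis. Origin at the centre of its underside. Brass foot disc 44 mm across from 0 to 14 mm height, 20 mm steel neck, then the coloured plastic handle: a plain cylinder 28 mm across from 30 to 72 mm height, slightly domed above. Yaw means nothing.
- pad_red: Red square rubber pad, 62 x 62 x 6 mm, fixed on the store rack; the red stamp stands on it at the start, within 5 mm of its middle, so it marks where that stamp came from. Origin at the centre of its underside, axes as the store rack's; its top is 18 mm above the table.
- pad_yellow: Yellow square rubber pad, 62 x 62 x 6 mm, fixed on the store rack; the yellow stamp stands on it at the start, within 5 mm of its middle, so it marks where that stamp came from. Origin at the centre of its underside, axes as the store rack's; its top is 18 mm above the table.
- pad_blue: Blue square rubber pad, 62 x 62 x 6 mm, fixed on the store rack; the blue stamp stands on it at the start, within 5 mm of its middle, so it marks where that stamp came from. Origin at the centre of its underside, axes as the store rack's; its top is 18 mm above the table.
- pad_white: White square rubber pad, 62 x 62 x 6 mm, fixed on the store rack; the white stamp stands on it at the start, within 5 mm of its middle, so it marks where that stamp came from. Origin at the centre of its underside, axes as the store rack's; its top is 18 mm above the table.
- store_rack: Wooden board 78 x 304 x 12 mm (end lips 14 high) fixed on the table, carrying the four pads in a row at y = +108, +36, -36, -108 mm in its frame, in a changing order. Origin: centre of underside; x across the row away from the robot, y along the row to the robot's left, z up. Either rack may be the nearer one. A loose 55 mm tall jar stands some 20 mm past its left (+y) end.
- bench_rack: Dark steel and aluminium tray 78 x 294 x 18 mm, fixed, empty. Origin and axes as the store rack's; both rows run left to right within 0.15 rad. Four square pockets centred at x = 0, y = +108, +36, -36, -108 mm, each 66 x 66 mm inside, floor 8 mm above the table, 6 mm walls up to 18 mm: 11 mm to spare round a stamp's foot. A loose 35 mm tall tin stands some 20 mm past its right (-y) end.
Not all that is in view belongs to the job. Of the things shaped like the stamp_red, the red one is meant. Leave any purple look-alike of the stamp_white alone.

How it is judged:
By the outcome, as a careful person would: the job done as asked, in the order asked, and still so for the second after the job is handed in, with the robot touching nothing.
It also fails if it takes over 102 s, if anything falls off the work surface, if the arm or the gripper's body presses on something with over 40 N, if the wrist force passes 120 N, or if a joint passes its speed limit or range.

### The arm

A 6-joint arm with a two-finger parallel gripper is mounted at the origin on the work surface. World frame = base frame: x ahead of the robot, y to its left, z up, the work surface at z = 0. Lengths are in mm, angles in rad, forces in N, time in s.
With the tool pointing down it reaches from about 275 to 750 mm from the base axis. Payload 10.2 kg.
Tool frame: the origin (TCP) lies at the very end of the fingers, on their centre line; the grasp point (between the pads) lies 19 mm behind it; z points along the fingers, y is the line along which they close (so a half turn about z gives the same grasp; the last joint's range is limited). The gripper opens to 85 mm and grips with 20 to 120 N. Pads are 22 mm wide; open, the fingers measure 114 mm over their backs; the gripper's body (76 mm by 85 mm) begins 54 mm behind the grasp point. The pads swing forward as they close: fully open they stand 13 mm farther back than shut.
Start: joints at [1.102, 0.313, 1.498, -0, 1.331, -0.223], TCP at [127.762, 509.223, 231.294] pointing down, gripper open.
Joint ranges: [-2.94, 2.94], [-0.97, 2.17], [0.19, 2.56], [-1.23, 4.37], [0.02, 3.11], [-2.88, 2.88]. Speed limits (rad/s): [2.39, 2.39, 3.01, 3.14, 3.14, 3.14].

### API

Orientations are given as a unit quaternion [w, x, y, z].
In Python, from rig import * gives the robot as it stands. The module is installed in compiled form; this text tells all that it offers.
- The arm moves only by the shell command python3 -m crank 'ROWS' [FORCE]. ROWS is JSON, a list that holds one entry, the list of rows, each a list of 7 numbers: the shift along the tool's x, y, z in units of 25 mm (1.0 is 25 mm), then the turn, a rotation vector about the tool's x, y, z in units of 8 degrees (1.0 is 8 degrees), then the finger opening in mm, from 0 to 85.4. A call has exactly 8 rows; each row shifts and turns the commanded pose from where the row before left it, along the tool's axes as they then stand; what a row does not reach is not made up. A row lasts 1/10 s, in which the tool goes at most 50 mm and 8.59 degrees, less where a joint would pass 70% of its speed; a pose out of reach is approached as far as the arm can. A call is refused whole if a number of a shift passes 1 or a number of a turn 1, either way. A call with a gripper value outside its range is refused whole. The fingers move at their own pace and stop on an object; FORCE is the grip in N (left out, the last holds). Time passes only in rows, so rows that do not move let the fingers close, or fill a call up. It gives the time, the measured TCP pose, the force, the opening and the grip force at its end, in the units of the state.
- sense(): the state, without advancing time (a new reading comes with each control period).
- capture(name): name is "scene" or "top" or "wrist"; returns the picture (384x512x3 uint8, blue, green, red); there is no depth.
- camera_model(name): a dict with "fx", "fy", "cx", "cy" (pixels), "k1" (the pictures are not rectified: a ray, as slopes to the right and down, at radius r is drawn at 1 + k1 r^2 times it, then the intrinsics apply), "world_from_camera" (4x4, takes a point from camera to world coordinates); the wrist camera has in their place "T_tool_cam" (4x4, takes a point from camera to tool coordinates, whose origin is the TCP and whose axes are the flange's). Camera axes: x right, y up, looking along -z (the intrinsics and any distortion apply to the point x, -y, -z); pixel columns grow to the right and rows downward; lengths in mm; the calibration is good to about 2 mm. A picture is of the moment at which its call begins: read the wrist's pose just before it. camera_model takes no time and is no camera call.
- finish_job(): hands the job in; it is judged then, once.
The state is a dict: "time_s": time; "joints": joint angles; "dq": joint speeds; "tau": joint torques, N m; "eef_pos": TCP position; "ee_rot": TCP orientation; "force": force on the tool from outside, world axes, zero at the start; "wrist_torque": the same for the moment, N m; "grip_width": opening from 0.0 (shut) to 1.0 (fully open); "grip_force": force on a finger pad.
Only numpy, scipy, OpenCV 4.12 (cv2) and the standard library are available. Lean on these libraries where they do the work, as an engineer would, in place of code of your own. Each camera call takes 0.05 s, during which the arm holds its last target. There are 200 camera calls.

## Working session

There is one attempt and no reset: what is moved stays moved. The work goes in short steps, Python scripts to look and compute and a shell command to move; the robot and the scene stay as the last step left them, time stands still between calls to the robot, and variables do not carry over. Pictures are saved under pics/ and viewed, at most 14 in all, crops included, and the job is handed in when it is done.

```bash
mkdir -p pics
python3 - <<'E'
from rig import *
import cv2
for n in("scene","top"):
    cv2.imwrite(f"pics/{n}0.png",capture(n)); print(n,camera_model(n))
print(camera_model("wrist")); print(sense())
E
```

```text
scene {'fx': 415.0313472662273, 'fy': 415.0313472662273, 'cx': 252.84711159966392, 'cy': 194.19677441001866, 'k1': 0.01130283937258647, 'world_from_camera': array([[-6.61376874e-01, -5.27855693e-01,  5.32868649e-01,
         1.03829829e+03],
       [ 7.49990364e-01, -4.74645483e-01,  4.60680062e-01,
         2.86437126e+02],
       [ 9.75110357e-03,  7.04329492e-01,  7.09806229e-01,
         6.35151413e+02],
       [ 0.00000000e+00,  0.00000000e+00,  0.00000000e+00,
         1.00000000e+00]])}
top {'fx': 450.7060960347574, 'fy': 450.7060960347574, 'cx': 259.88396557983583, 'cy': 191.60166022566986, 'k1': -0.17452232352271108, 'world_from_camera': array([[ 1.95817680e-03,  9.95534395e-01, -9.43792023e-02,
         4.98575755e+02],
       [-9.99973349e-01,  2.61318703e-03,  6.81710521e-03,
        -7.58008767e+01],
       [ 7.03329322e-03,  9.43633379e-02,  9.95512980e-01,
         1.07789711e+03],
       [ 0.00000000e+00,  0.00000000e+00,  0.00000000e+00,
         1.00000000e+00]])}
{'fx': 334.18540810791853, 'fy': 334.18540810791853, 'cx': 263.96540952493325, 'cy': 190.24811831312013
[... 401 characters left out ...]
, 'joints': array([ 1.10159305e+00,  3.13390069e-01,  1.49836521e+00, -5.49350834e-06,
        1.33100010e+00, -2.23425238e-01]), 'dq': array([ 1.48432464e-03, -1.31290534e-03, -2.58980712e-03, -5.93657282e-04,
        7.35710248e-05,  8.32895814e-04]), 'tau': array([ 2.84124013e-03, -4.12895644e+01, -2.60138333e+01, -2.32222374e-04,
        3.09732692e-03,  1.00333565e-05]), 'eef_pos': array([127.65681242, 509.00429949, 230.792797  ]), 'ee_rot': array([-1.94824420e-04,  1.22579276e-01,  9.92458555e-01, -5.47752861e-04]), 'force': array([ 0.01146911, -0.13290248,  0.03026083]), 'wrist_torque': array([ 0.03825938,  0.01367783, -0.0033225 ]), 'grip_force': 0.0, 'grip_width': 1.001866183309842}
```

View pics/scene0.png

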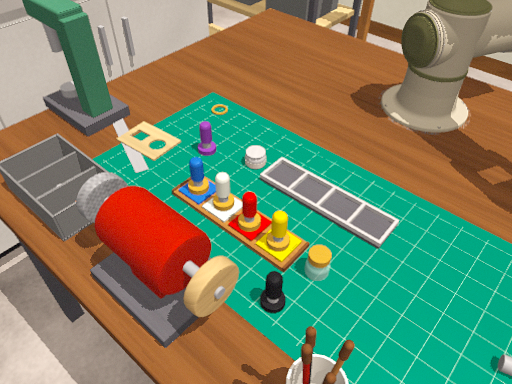

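View pics/top0.png

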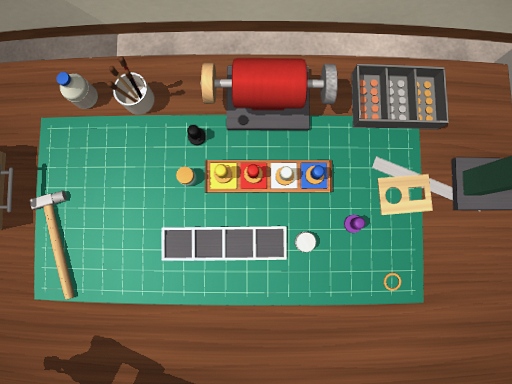

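The scene shows the store rack (far) with, left to right (+y to −y; top view): yellow (222,172), red (253,171), white (286,174), blue (317,173). The empty bench rack (near) runs from (163,243) to (286,243). 

Could be mistaken for a stamp: 
- black look-alike, top (196,134)
- purple look-alike, top (356,224)
- orange-lidded jar, top (185,176)
- white tin, top (306,242)
- red grinder drum, top (270,82)

I choose the four standing on the coloured pads. So yellow goes to the far right pocket, then red, white, and blue to the far left.

```bash
cat > h.py <<'E'
from rig import *
import numpy as np, cv2
from scipy.spatial.transform import Rotation as Rn
def model(n):
    m=camera_model(n)
    if n=="wrist":
        s=sense(); q=s["ee_rot"]; T=np.eye(4); T[:3,:3]=Rn.from_quat([q[1],q[2],q[3],q[0]]).as_matrix(); T[:3,3]=s["eef_pos"]
        m["world_from_camera"]=T@m["T_tool_cam"]
    return m
def ray(m,p):
    K=np.array([[m["fx"],0,m["cx"]],[0,m["fy"],m["cy"]],[0,0,1.]])
    x,y=cv2.undistortPoints(np.array([[p]],float),K,np.array([m["k1"],0,0,0,0.]))[0,0]
    W=m["world_from_camera"]; d=W[:3,:3]@[x,-y,-1]; return W[:3,3],d/np.linalg.norm(d)
def plane(m,p,z):
    o,d=ray(m,p); return o+d*(z-o[2])/d[2]
def tri(*rays):
    A=np.zeros((3,3));b=np.zeros(3)
    for o,d in rays:
        P=np.eye(3)-np.outer(d,d);A+=P;b+=P@o
    X=np.linalg.solve(A,b); return X,max(np.linalg.norm((np.eye(3)-np.outer(d,d))@(X-o)) for o,d in rays)
E
python3 - <<'E'
from h import *
im=cv2.imread("pics/top0.png"); m=model("top")
for n,p,z in [("pY",(222,178),18),("pB",(317,178),18),("store L",(206,176),14),("store R",(332,176),14),("bench TL",(162,227),18),("TR",(286,227),18),("BR",(287,259),18),("BL",(162,260),18)]: print(n,plane(m,p,z).round(1))
a=cv2.resize(im[110:270,150:370],None,fx=3.6,fy=3.6,interpolation=cv2.INTER_CUBIC); cv2.imwrite("pics/crop0.png",a)
E
python3 -m crank '[[[0,0,-1,0,0,1,60],[0,0,-1,0,0,1,60],[0,0,-1,0,0,1,60],[0,0,-1,0,0,1,60],[0,0,-1,0,0,1,60],[0,0,0,0,0,1,60],[0,0,0,0,0,1,60],[0,0,0,0,0,1,60]]]' 40
```

```text
pY [631.2   6.8  18. ]
pB [ 631.9 -218.8   18. ]
store L [636.5  45.4  14. ]
store R [ 637.4 -255.6   14. ]
bench TL [514.4 148.1  18. ]
TR [ 515.7 -144.6   18. ]
BR [ 440.8 -146.8   18. ]
BL [436.7 147.1  18. ]
time_s: 0.9
eef_pos: [127.7, 509.1, 356.0]
ee_rot: [0.0, 0.632, 0.775, -0.0]
force: [-1.1, -0.2, -0.5]
grip_width: 0.701
grip_force: 0.0
```

View pics/crop0.png

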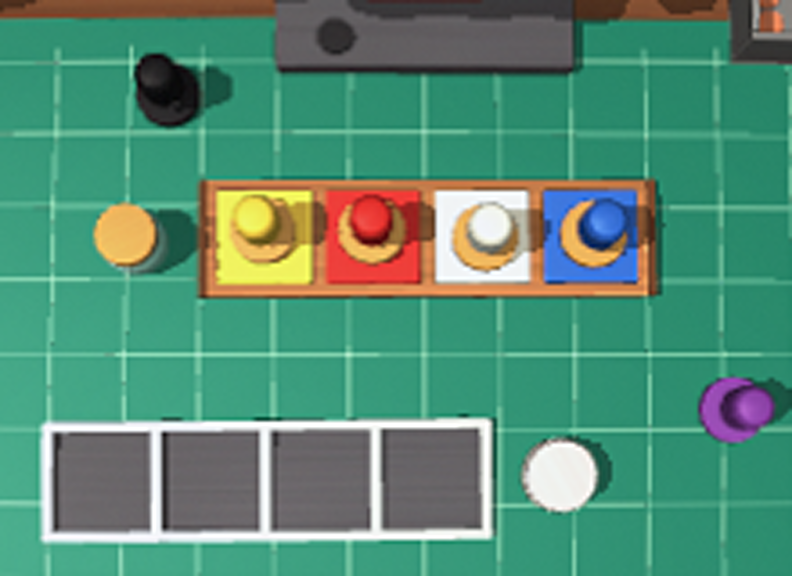

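The crop confirms the choice: handles at crop (256,218) yellow, (371,218) red, (491,226) white and (604,224) blue, each on the pad of its colour. The bench pockets are empty. Next I go over the racks for two wrist views.

```bash
python3 -m crank '[[[0,0,0,0,0,1,60],[0,0,0,0,0,0.45,60],[-1,0.75,0,0,0,0,60],[-1,0.75,0,0,0,0,60],[-1,0.75,0,0,0,0,60],[-1,0.75,0,0,0,0,60],[-1,0.75,0,0,0,0,60],[-1,0.75,0,0,0,0,60]]]' >/dev/null
python3 -m crank '[[[-1,0.75,0,0,0,0,60],[-1,0.75,0,0,0,0,60],[-1,0.75,0,0,0,0,60],[-1,0.75,0,0,0,0,60],[-1,0.75,0,0,0,0,60],[-1,0.75,0,0,0,0,60],[-1,0.75,0,0,0,0,60],[-1,0.75,0,0,0,0,60]]]' >/dev/null
python3 -m crank '[[[-1,0.75,0,0,0,0,60],[-1,0.75,0.4,0,0,0,60],[-1,0.75,0.4,0,0,0,60],[-1,0.75,0.4,0,0,0,60],[-1,0.75,0.4,0,0,0,60],[-1,0.75,0.4,0,0,0,60],[0,0,0,0,0,0,60],[0,0,0,0,0,0,60]]]'
python3 - <<'E'
from h import *
import pickle
s=sense(); m=model("wrist"); im=capture("wrist"); cv2.imwrite("pics/w1.png",im); pickle.dump(m,open("w1.pkl","wb")); print(s["eef_pos"],np.abs(s["dq"]).max())
E
python3 -m crank '[[[-1,0,0,0,0,0,60],[-1,0,0,0,0,0,60],[-1,0,0,0,0,0,60],[-1,0,0,0,0,0,60],[-1,0,0,0,0,0,60],[-1,0,0,0,0,0,60],[0,0,0,0,0,0,60],[0,0,0,0,0,0,60]]]'
python3 - <<'E'
from h import *
import pickle
s=sense(); m=model("wrist"); im=capture("wrist"); cv2.imwrite("pics/w2.png",im); pickle.dump(m,open("w2.pkl","wb")); print(s["eef_pos"],np.abs(s["dq"]).max())
E
```

```text
time_s: 3.3
eef_pos: [505.4, 11.2, 305.9]
ee_rot: [-0.001, 0.705, 0.709, -0.0]
force: [-0.6, -0.1, -0.4]
grip_width: 0.702
grip_force: 0.0
[505.39618952  11.22466355 305.85882825] 0.027922830336066035
time_s: 4.15
eef_pos: [506.2, -137.8, 306.8]
ee_rot: [0.0, 0.705, 0.709, 0.0]
force: [-1.1, 0.9, 0.7]
grip_width: 0.708
grip_force: 0.0
[ 506.23831909 -137.83669349  306.75993002] 0.01859807830457451
```

View pics/w1.png

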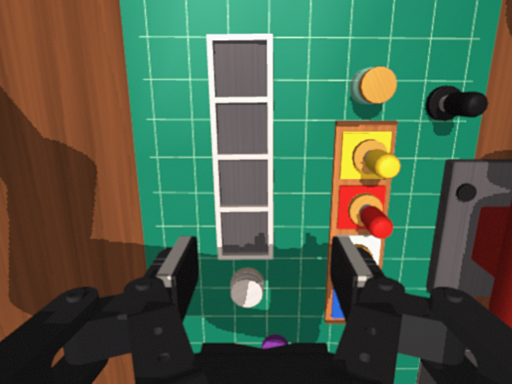

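View pics/w2.png

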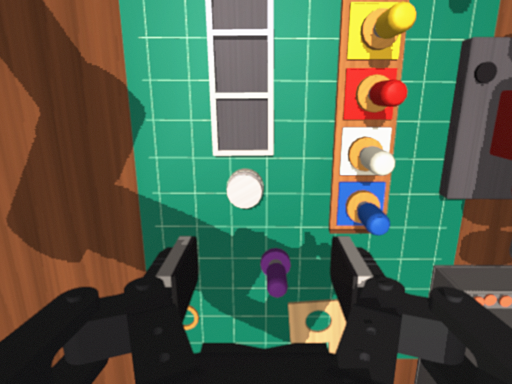

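Both wrist views look along −y. In w1 the bench rack spans (207,35)–(273,258), with yellow at (385,165) and red at (376,222). In w2 the feet are at yellow (380,33), red (375,93), white (370,155) and blue (362,207). Next come the numeric measurements.

```bash
cat > meas.py <<'E'
from h import *
import pickle
V={"top":(cv2.imread("pics/top0.png"),model("top")),"w1":(cv2.imread("pics/w1.png"),pickle.load(open("w1.pkl","rb"))),"w2":(cv2.imread("pics/w2.png"),pickle.load(open("w2.pkl","rb"))),"scene":(cv2.imread("pics/scene0.png"),model("scene"))}
def comps(mask,amin,amax):
    c,_=cv2.findContours(mask,cv2.RETR_EXTERNAL,cv2.CHAIN_APPROX_NONE)
    return [k for k in c if amin<cv2.contourArea(k)<amax]
if __name__=="__main__":
  for n,(im,m) in V.items():
    h=cv2.cvtColor(im,cv2.COLOR_BGR2HSV)
    br=cv2.inRange(h,(12,80,110),(22,205,255))
    br=cv2.morphologyEx(br,cv2.MORPH_CLOSE,np.ones((3,3)))
    for k in comps(br,40,1500):
        (x,y),r=cv2.minEnclosingCircle(k); P=plane(m,(x,y),32)
        if 560<P[0]<720 and -280<P[1]<60: print(n,"brass",(round(x,1),round(y,1)),round(r,1),P.round(1))
    if n!="scene":
      dk=cv2.inRange(h,(0,0,50),(179,60,130))
      for k in comps(dk,300,4000):
        (x,y),wh,a=cv2.minAreaRect(k); P=plane(m,(x,y),18)
        if 420<P[0]<540 and -150<P[1]<150: print(n,"pocket",(round(x,1),round(y,1)),np.round(wh,1),round(a,1),"z18",P.round(1),"z8",plane(m,(x,y),8).round(1))
E
python3 meas.py
python3 - <<'E'
from h import *
a=cv2.imread("pics/w2.png")[0:245,190:430]; b=cv2.imread("pics/scene0.png")[140:275,160:320]
cv2.imwrite("pics/crop2.png",np.hstack([cv2.resize(a,(480,490),interpolation=cv2.INTER_CUBIC)[:,240:],cv2.resize(b,(560,472),interpolation=cv2.INTER_CUBIC)[:490] if 0 else cv2.copyMakeBorder(cv2.resize(b,(560,472),interpolation=cv2.INTER_CUBIC),0,18,0,0,cv2.BORDER_CONSTANT)]))
E
```

```text
top pocket (238.5, 243.0) [26. 27.] 90.0 z18 [478.  -33.2  18. ] z8 [477.8 -32.8   8. ]
top pocket (208.0, 243.0) [26. 26.] 90.0 z18 [477.6  38.4  18. ] z8 [477.4  39.5   8. ]
top pocket (178.0, 243.5) [27. 26.] 90.0 z18 [475.9 109.4  18. ] z8 [475.7 111.1   8. ]
top pocket (269.5, 242.5) [27. 27.] 90.0 z18 [ 479.3 -105.8   18. ] z8 [ 479.2 -106.1    8. ]
w1 brass (335.5, 289.7) 34.3 [ 607.5 -183.3   32. ]
w1 brass (382.5, 253.0) 15.2 [ 668.2 -125.8   32. ]
w1 pocket (244.5, 233.1) [42.9 46.4] 88.5 z18 [ 478.7 -103.4   18. ] z8 [ 478.  -107.7    8. ]
w1 pocket (242.0, 182.5) [45. 48.] 90.0 z18 [476.2 -30.8  18. ] z8 [475.5 -33.4   8. ]
w1 pocket (241.0, 128.0) [50. 50.] 90.0 z18 [475.9  40.8  18. ] z8 [475.2  39.9   8. ]
w1 pocket (239.5, 68.0) [56. 53.] 90.0 z18 [475.  112.7  18. ] z8 [474.3 113.5   8. ]
w2 brass (362.6, 206.5) 16.4 [ 636.9 -208.3   32. ]
w2 brass (365.5, 153.7) 17.8 [ 634.4 -138.1   32. ]
w2 brass (374.0, 92.5) 19.5 [638.1 -64.1  32. ]
w2 pocket (241.5, 124.0) [50. 51.] 90.0 z18 [ 477.8 -103.5   18. ] z8 [ 477.2 -104.3    8. ]
w2 pocket (239.5, 63.5) [55. 53.] 90.0 z18 [476.3 -31.3  18. ] z8 [475.6 -30.5   8. ]
w2 pocket (239.0, 14.0) [28. 54.] 90.0 z18 [476.4  23.   18. ] z8 [475.8  25.1   8. ]
scene brass (200.5, 182.5) 14.5 [ 633.1 -209.8   32. ]
```

View pics/crop2.png

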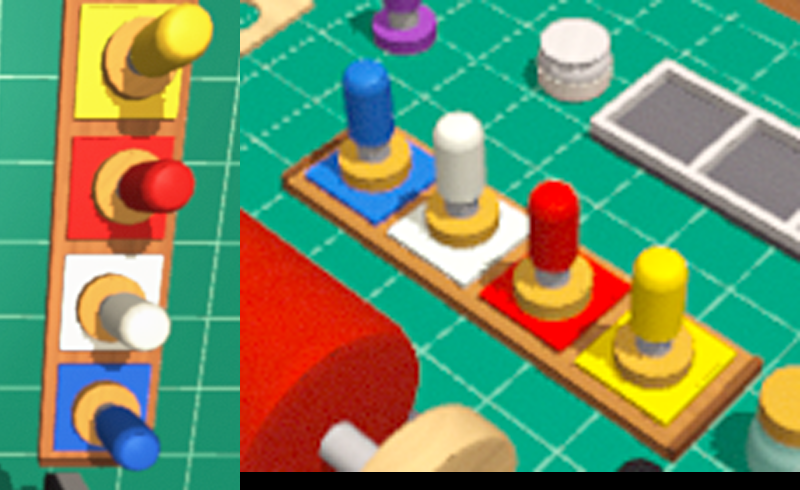

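The crop shows the caps clearly. In the w2 part they are yellow (187,33), red (168,186), white (145,326) and blue (139,449). In the scene part they are yellow (660,272), red (554,205), white (459,135) and blue (368,84). I triangulate caps and feet next.

Run:
```python
from meas import *
w=lambda x,y:(190+(x+240)/2-.25,y/2-.25); s=lambda x,y:(160+(x-240)/3.5-.35,140+y/3.5-.35); t=lambda x,y:(150+x/3.6-.35,110+y/3.6-.35)
C={"Y":[(187,33),(660,272),(256,215),(133,60),(653,348)],"R":[(168,186),(554,205),(371,216),(123,187),(552,284)],"W":[(145,326),(459,135),(491,226),(112,308),(462,212)],"B":[(139,449),(368,84),(604,222),(104,413),(374,158)]}
r=lambda n,p:ray(V[n][1],p)
for k,(a,b,c,d,e) in C.items():
    X,ex=tri(r("w2",w(*a)),r("scene",s(*b)),r("top",t(*c))); F,ef=tri(r("w2",w(*d)),r("scene",s(*e)))
    print(k,"cap",X.round(1),round(ex,1),"foot",F.round(1),round(ef,1))
# pocket rim vs floor height: divider right edge corner seen scene/w2/top later
print(sense()["eef_pos"])
```

```text
Y cap [641.2   5.6  90.9] 1.5 foot [637.1   4.7  25.1] 1.7
R cap [640.7 -65.6  89.3] 1.0 foot [638.5 -66.4  23.5] 1.8
W cap [ 635.6 -139.5   89.7] 1.3 foot [ 636.2 -139.5   29. ] 0.9
B cap [ 639.  -210.2   88.6] 1.3 foot [ 638.1 -211.    27.1] 1.5
[ 506.30923009 -137.49698403  306.75678735]
```

```bash
python3 -m crank '[[[0,0.8,0.9,0,0,0,55],[0,0.8,0.9,0,0,0,55],[0,0.8,0.9,0,0,0,55],[0,0.8,0.9,0,0,0,55],[0,0.8,0.9,0,0,0,55],[0,0.8,0.9,0,0,0,55],[0,0.4,0.9,0,0,0,55],[-0.1,0,0,0,0,0,55]]]'
python3 - <<'E'
from meas import *
r=lambda n,p:ray(V[n][1],p)
for a,b in (((207,35),(162,227.5)),((272.5,34.5),(162.5,227.5)),((272.5,259),(286.5,227))):
    print([plane(V["w1"][1],a,z).round(1) for z in (0,18)])
# rim corner far-right (+x,-y) seen in w1, top, scene
print(tri(r("w2",(190+(242+0)/1,0)) if 0 else r("w2",(272,155)),r("scene",(160+(668-240)/3.5,140+63/3.5)),r("top",(286.5,227))))
print(sense()["eef_pos"],sense()["ee_rot"])
E
```

```text
time_s: 5.0
eef_pos: [635.9, -138.2, 145.6]
ee_rot: [-0.003, 0.704, 0.71, -0.001]
force: [-0.9, 0.7, -0.4]
grip_width: 0.644
grip_force: 0.0
[array([434.2, 152.3,   0. ]), array([437.1, 149.4,  18. ])]
[array([515. , 153.2,   0. ]), array([514.6, 150.3,  18. ])]
[array([ 518.6, -152.3,    0. ]), array([ 518.1, -142.9,   18. ])]
(array([ 508.34266206, -126.02957847,   75.09513421]), np.float64(26.480877427643613))
[ 635.89950649 -138.21747877  145.6353072 ] [-0.00262211  0.70429933  0.70989767 -0.00093202]
```

```bash
python3 - <<'E'
from meas import *
r=lambda n,p:ray(V[n][1],p)
print(tri(r("w2",(272.5,155)),r("scene",(160+(593-240)/3.5,140+124/3.5)),r("top",(286.5,227))))
E
python3 -m crank '[[[-0.05,0,1,0,0,0,55],[0,0,1,0,0,0,55],[0,0,1,0,0,0,55],[0,0,0.8,0,0,0,55],[0,0,0,0,0,0,55],[0,0,0,0,0,0,20],[0,0,0,0,0,0,20],[0,0,0,0,0,0,20]]]' 40
python3 - <<'E'
from h import *
cv2.imwrite("pics/g1.png",capture("scene")[110:280,150:340].repeat(3,0).repeat(3,1))
E
```

```text
(array([ 516.31424024, -144.33237754,   12.82566866]), np.float64(1.8545683794114354))
time_s: 5.8
eef_pos: [637.2, -141.9, 56.1]
ee_rot: [0.001, 0.705, 0.709, 0.001]
force: [-1.5, -0.2, 8.3]
grip_width: 0.311
grip_force: 39.3
```

View pics/g1.png

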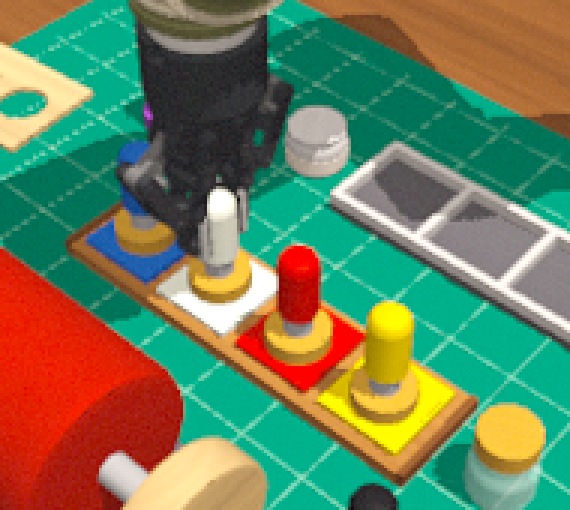

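White is gripped at 39 N and still upright on its pad, and the other stamps are undisturbed. The bench rim corner triangulates to z≈13–18, which is consistent with 18.

```bash
python3 -m crank '[[[0,0,-0.5,0,0,0,20],[0,0,-1,0,0,0,20],[0,0,-1,0,0,0,20],[0,0,-1,0,0,0,20],[0.5,-0.5,-0.2,0,0,0,20],[1,-0.9,0,0,0,0,20],[1,-0.9,0,0,0,0,20],[1,-0.9,0,0,0,0,20]]]'
python3 -m crank '[[[1,-0.9,0,0,0,0,20],[1,-0.9,0,0,0,0,20],[1,-0.9,0,0,0,0,20],[0.7,-0.5,0,0,0,0,20],[0,0,0,0,0,0,20],[0,0,0,0,0,0,20],[0,0,0,0,0,0,20],[0,0,0,0,0,0,20]]]'
python3 - <<'E'
from h import *
import pickle
m=model("wrist"); pickle.dump(m,open("w3.pkl","wb")); cv2.imwrite("pics/w3.png",capture("wrist"));print(sense()["eef_pos"])
E
```

```text
time_s: 6.65
eef_pos: [554.8, -53.8, 147.1]
ee_rot: [0.0, 0.705, 0.709, 0.0]
force: [1.0, 0.4, -3.1]
grip_width: 0.316
grip_force: 40.1
time_s: 7.45
eef_pos: [475.8, 36.8, 146.4]
ee_rot: [0.0, 0.705, 0.709, 0.0]
force: [0.6, 0.2, -2.9]
grip_width: 0.311
grip_force: 40.1
[475.70823375  36.84758426 146.28037459]
```

View pics/w3.png

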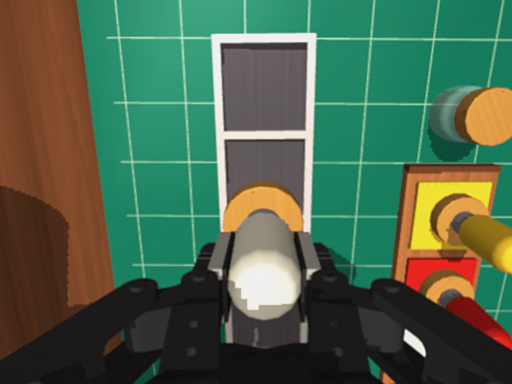

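White is held upright over the bench rack. The end wall's top edge is at row 38 and the first divider at row 135; the rack's edges at that divider are at columns 219 and 314.

Run:
```python
from h import *
import pickle
m=pickle.load(open("w3.pkl","rb"))
for p in ((263,35),(266,134.5),(212,35),(316,35),(217,135),(313.5,135),(310,215)): print(p,plane(m,p,18).round(1))
```

```text
(263, 35) [474.7 149.9  18. ]
(266, 134.5) [477.4  76.4  18. ]
(212, 35) [436.7 149.7  18. ]
(316, 35) [514.1 150.1  18. ]
(217, 135) [438.   75.8  18. ]
(313.5, 135) [515.6  76.2  18. ]
(310, 215) [515.7   7.8  18. ]
```

```bash
python3 -m crank '[[[0.1,0,1,0,0,0,20],[0,0,1,0,0,0,20],[0,0,1,0,0,0,20],[0,0,0.5,0,0,0,20],[0,0,0.3,0,0,0,20],[0,0,0,0,0,0,20],[0,0,0,0,0,0,20],[0,0,0,0,0,0,20]]]'
```

```text
time_s: 8.3
eef_pos: [475.9, 39.8, 52.0]
ee_rot: [0.001, 0.705, 0.709, 0.0]
force: [-0.2, -0.9, -2.1]
grip_width: 0.317
grip_force: 40.0
```

```bash
python3 -m crank '[[[0,0,0.1,0,0,0,20],[0,0,0.06,0,0,0,20],[0,0,0.04,0,0,0,20],[0,0,0.04,0,0,0,20],[0,0,0,0,0,0,20],[0,0,0,0,0,0,20],[0,0,0,0,0,0,20],[0,0,0,0,0,0,20]]]'
```

```text
time_s: 9.1
eef_pos: [475.4, 39.9, 46.1]
ee_rot: [0.0, 0.705, 0.709, 0.0]
force: [-4.7, 0.0, 8.8]
grip_width: 0.315
grip_force: 41.2
```

```bash
python3 -m crank '[[[0,0,-0.05,0,0,0,35],[0,0,0,0,0,0,45],[0,0,0,0,0,0,55],[0,0,0,0,0,0,55],[0,0,-1,0,0,0,55],[0,0,-1,0,0,0,55],[0,0,-1,0,0,0,55],[0,0,-1,0,0,0,55]]]'
python3 -m crank '[[[-0.6,0.9,0,0,0,0,55],[-0.6,0.9,0,0,0,0,55],[-0.6,0.9,0,0,0,0,55],[-0.6,0.9,0,0,0,0,55],[-0.6,0.9,0,0,0,0,55],[-0.6,0.9,0,0,0,0,55],[-0.6,0.9,0,0,0,0,55],[0,0.2,0,0,0,0,55]]]'
python3 - <<'E'
from h import *
cv2.imwrite("pics/g2.png",np.hstack([capture("scene"),capture("top")])[:,:].astype(np.uint8)[90:300,150:950]);s=sense();print(s["eef_pos"],s["grip_width"])
E
```

```text
time_s: 9.9
eef_pos: [475.3, 39.9, 147.5]
ee_rot: [-0.0, 0.705, 0.709, -0.0]
force: [0.0, 0.5, 1.0]
grip_width: 0.644
grip_force: 0.0
time_s: 10.7
eef_pos: [639.7, -65.9, 145.8]
ee_rot: [0.0, 0.706, 0.708, -0.0]
force: [-0.4, 0.3, -0.2]
grip_width: 0.644
grip_force: 0.0
[638.45637749 -64.09331207 145.87054102] 0.6418845594395377
```

View pics/g2.png

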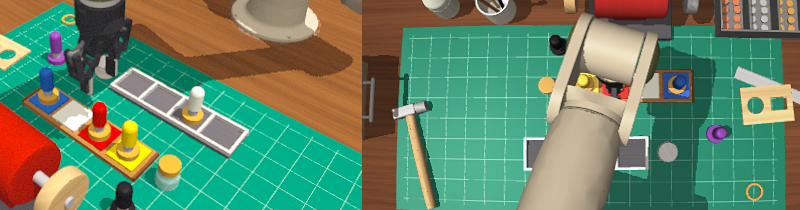

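White stands upright in the second pocket from the left. Next is red.

```bash
python3 -m crank '[[[-0.04,0,1,0,0,0,55],[0,0,1,0,0,0,55],[0,0,1,0,0,0,55],[0,0,0.7,0,0,0,55],[0,0,0,0,0,0,55],[0,0,0,0,0,0,20],[0,0,0,0,0,0,20],[0,0,0,0,0,0,20]]]'
```

```text
time_s: 11.6
eef_pos: [639.0, -65.2, 55.7]
ee_rot: [0.001, 0.705, 0.709, 0.001]
force: [-0.9, -0.3, 4.2]
grip_width: 0.313
grip_force: 39.5
```

```bash
python3 -m crank '[[[0,0,-0.5,0,0,0,20],[0,0,-1,0,0,0,20],[0,0,-1,0,0,0,20],[0,0,-1,0,0,0,20],[0,-0.5,-0.1,0,0,0,20],[0.2,-0.9,0,0,0,0,20],[0.2,-0.9,0,0,0,0,20],[0.2,-0.9,0,0,0,0,20]]]' >/dev/null
python3 -m crank '[[[0.2,-0.9,0,0,0,0,20],[0.2,-0.9,0,0,0,0,20],[0.2,-0.9,0,0,0,0,20],[0.1,-0.56,0,0,0,0,20],[0,0,0,0,0,0,20],[0,0,0,0,0,0,20],[0,0,0,0,0,0,20],[0,0,0,0,0,0,20]]]'
```

```text
time_s: 13.2
eef_pos: [477.3, -33.8, 144.0]
ee_rot: [0.0, 0.705, 0.709, 0.0]
force: [0.5, 0.0, -2.3]
grip_width: 0.311
grip_force: 40.0
```

Offset is 37.7, so contact should come at z ≈ 45.7; I stop a little above it first.

```bash
python3 -m crank '[[[0.05,0,1,0,0,0,20],[0,0,1,0,0,0,20],[0,0,1,0,0,0,20],[0,0,0.5,0,0,0,20],[0,0,0.2,0,0,0,20],[0,0,0,0,0,0,20],[0,0,0,0,0,0,20],[0,0,0,0,0,0,20]]]'
```

```text
time_s: 14.0
eef_pos: [477.3, -32.5, 52.3]
ee_rot: [0.001, 0.705, 0.709, 0.0]
force: [0.4, 0.6, -2.4]
grip_width: 0.31
grip_force: 40.0
```

```bash
python3 -m crank '[[[0,0,0.1,0,0,0,20],[0,0,0.06,0,0,0,20],[0,0,0.04,0,0,0,20],[0,0,0.05,0,0,0,20],[0,0,0,0,0,0,20],[0,0,0,0,0,0,20],[0,0,0,0,0,0,20],[0,0,0,0,0,0,20]]]'
```

```text
time_s: 14.8
eef_pos: [476.9, -32.4, 45.6]
ee_rot: [0.0, 0.705, 0.709, 0.0]
force: [-1.1, -0.3, 5.2]
grip_width: 0.313
grip_force: 40.5
```

```bash
python3 -m crank '[[[0,0,-0.03,0,0,0,35],[0,0,0,0,0,0,45],[0,0,0,0,0,0,55],[0,0,0,0,0,0,55],[0,0,-1,0,0,0,55],[0,0,-1,0,0,0,55],[0,0,-1,0,0,0,55],[0,0,-1,0,0,0,55]]]'
python3 -m crank '[[[-0.9,0.8,0,0,0,0,55],[-0.9,0.8,0,0,0,0,55],[-0.9,0.8,0,0,0,0,55],[-0.9,0.8,0,0,0,0,55],[-0.9,0.8,0,0,0,0,55],[-0.9,0.8,0,0,0,0,55],[-0.9,0.8,0,0,0,0,55],[-0.8,0.86,0,0,0,0,55]]]'
python3 -m crank '[[[0,0,0,0,0,0,55],[0,0,0,0,0,0,55],[0,0,0,0,0,0,55],[0,0,0,0,0,0,55],[0,0,0,0,0,0,55],[0,0,0,0,0,0,55],[0,0,0,0,0,0,55],[0,0,0,0,0,0,55]]]'
```

```text
time_s: 15.6
eef_pos: [476.6, -32.3, 147.0]
ee_rot: [0.0, 0.705, 0.709, -0.0]
force: [1.8, 0.2, -1.3]
grip_width: 0.649
grip_force: 0.0
time_s: 16.4
eef_pos: [639.8, -210.1, 145.8]
ee_rot: [-0.0, 0.705, 0.709, -0.0]
force: [0.5, 0.2, 0.2]
grip_width: 0.642
grip_force: 0.0
time_s: 17.2
eef_pos: [639.2, -208.9, 146.1]
ee_rot: [0.0, 0.705, 0.709, -0.0]
force: [0.3, -0.4, 0.3]
grip_width: 0.641
grip_force: 0.0
```

```bash
python3 -m crank '[[[-0.06,0,1,0,0,0,55],[0,0,1,0,0,0,55],[0,0,1,0,0,0,55],[0,0,0.7,0,0,0,55],[0,0,0,0,0,0,55],[0,0,0,0,0,0,20],[0,0,0,0,0,0,20],[0,0,0,0,0,0,20]]]'
```

```text
time_s: 18.0
eef_pos: [639.8, -210.8, 55.1]
ee_rot: [0.001, 0.705, 0.709, 0.0]
force: [-0.4, 0.1, 4.2]
grip_width: 0.315
grip_force: 40.1
```

```bash
python3 -m crank '[[[0,0,-0.5,0,0,0,20],[0,0,-1,0,0,0,20],[0,0,-1,0,0,0,20],[0,0,-1,0,0,0,20],[0.5,-0.5,-0.4,0,0,0,20],[0.9,-0.6,0,0,0,0,20],[1,-0.6,0,0,0,0,20],[1,-0.6,0,0,0,0,20]]]' >/dev/null
python3 -m crank '[[[1,-0.6,0,0,0,0,20],[1,-0.6,0,0,0,0,20],[1,-0.6,0,0,0,0,20],[1,-0.6,0,0,0,0,20],[1,-0.6,0,0,0,0,20],[1,-0.6,0,0,0,0,20],[1,-0.6,0,0,0,0,20],[1,-0.1,0,0,0,0,20]]]' >/dev/null
python3 -m crank '[[[1,0,0,0,0,0,20],[0.5,0,0,0,0,0,20],[0,0,0,0,0,0,20],[0,0,0,0,0,0,20],[0,0,0,0,0,0,20],[0,0,0,0,0,0,20],[0,0,0,0,0,0,20],[0,0,0,0,0,0,20]]]'
```

```text
time_s: 20.4
eef_pos: [472.5, 110.8, 151.0]
ee_rot: [-0.0, 0.705, 0.709, -0.0]
force: [-0.3, 0.4, -2.6]
grip_width: 0.31
grip_force: 40.1
```

```bash
python3 -m crank '[[[0.03,0.12,1,0,0,0,20],[0,0,1,0,0,0,20],[0,0,1,0,0,0,20],[0,0,0.7,0,0,0,20],[0,0,0.2,0,0,0,20],[0,0,0,0,0,0,20],[0,0,0,0,0,0,20],[0,0,0,0,0,0,20]]]'
```

```text
time_s: 21.2
eef_pos: [476.0, 111.9, 54.5]
ee_rot: [0.001, 0.705, 0.709, 0.001]
force: [-0.5, -0.3, -2.4]
grip_width: 0.313
grip_force: 40.1
```

```bash
python3 -m crank '[[[0,0,0.15,0,0,0,20],[0,0,0.1,0,0,0,20],[0,0,0.05,0,0,0,20],[0,0,0.04,0,0,0,20],[0,0,0,0,0,0,20],[0,0,0,0,0,0,20],[0,0,0,0,0,0,20],[0,0,0,0,0,0,20]]]'
```

```text
time_s: 22.0
eef_pos: [475.5, 111.9, 45.1]
ee_rot: [-0.0, 0.705, 0.709, -0.0]
force: [-1.1, -0.3, -0.3]
grip_width: 0.31
grip_force: 40.4
```

```bash
python3 -m crank '[[[0,0,0.04,0,0,0,20],[0,0,0,0,0,0,20],[0,0,0,0,0,0,35],[0,0,0,0,0,0,45],[0,0,0,0,0,0,55],[0,0,0,0,0,0,55],[0,0,-1,0,0,0,55],[0,0,-1,0,0,0,55]]]'
python3 -m crank '[[[0,0,-1,0,0,0,55],[0,0,-1,0,0,0,55],[-0.6,0.9,0,0,0,0,55],[-0.6,0.9,0,0,0,0,55],[-0.6,0.9,0,0,0,0,55],[-0.6,0.9,0,0,0,0,55],[-0.6,0.9,0,0,0,0,55],[-0.6,0.9,0,0,0,0,55]]]'
python3 -m crank '[[[-0.6,0.9,0,0,0,0,55],[0,0.26,0,0,0,0,55],[0,0,0,0,0,0,55],[0,0,0,0,0,0,55],[0,0,0,0,0,0,55],[0,0,0,0,0,0,55],[0,0,0,0,0,0,55],[0,0,0,0,0,0,55]]]'
python3 - <<'E'
from h import *
cv2.imwrite("pics/g3.png",cv2.resize(capture("scene")[110:290,150:410],None,fx=2.5,fy=2.5))
E
```

```text
time_s: 22.8
eef_pos: [475.1, 111.9, 94.3]
ee_rot: [-0.001, 0.705, 0.709, -0.001]
force: [-0.3, 0.3, -0.0]
grip_width: 0.649
grip_force: 0.0
time_s: 23.6
eef_pos: [611.8, 22.0, 143.8]
ee_rot: [-0.0, 0.705, 0.709, -0.0]
force: [0.1, 0.4, 0.6]
grip_width: 0.644
grip_force: 0.0
time_s: 24.4
eef_pos: [639.9, 7.9, 144.2]
ee_rot: [0.0, 0.705, 0.709, 0.0]
force: [-0.4, -0.1, -0.4]
grip_width: 0.646
grip_force: 0.0
```

View pics/g3.png

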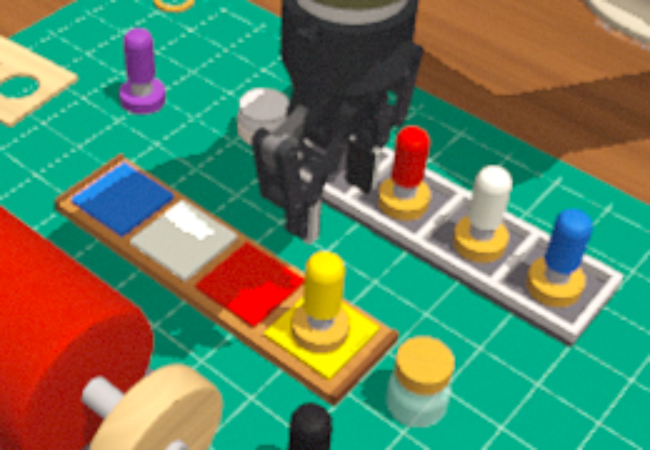

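Red, white and blue stand flat in their pockets and yellow waits below the gripper.

```bash
python3 -m crank '[[[-0.1,0,1,0,0,0,55],[0,0,1,0,0,0,55],[0,0,1,0,0,0,55],[0,0,0.62,0,0,0,55],[0,0,0,0,0,0,55],[0,0,0,0,0,0,20],[0,0,0,0,0,0,20],[0,0,0,0,0,0,20]]]'
```

```text
time_s: 25.25
eef_pos: [640.8, 5.2, 55.1]
ee_rot: [0.001, 0.705, 0.709, 0.001]
force: [-1.6, 0.2, 4.9]
grip_width: 0.312
grip_force: 41.1
```

```bash
python3 -m crank '[[[0,0,-0.5,0,0,0,20],[0,0,-1,0,0,0,20],[0,0,-1,0,0,0,20],[0,0,-1,0,0,0,20],[-0.5,-0.5,-0.4,0,0,0,20],[-0.6,-0.8,0,0,0,0,20],[-0.6,-0.8,0,0,0,0,20],[-0.6,-0.8,0,0,0,0,20]]]' >/dev/null
python3 -m crank '[[[-0.6,-0.8,0,0,0,0,20],[-0.6,-0.8,0,0,0,0,20],[-0.6,-0.8,0,0,0,0,20],[-0.3,-0.8,0,0,0,0,20],[0,-0.4,0,0,0,0,20],[0,0,0,0,0,0,20],[0,0,0,0,0,0,20],[0,0,0,0,0,0,20]]]'
```

```text
time_s: 26.85
eef_pos: [478.9, -105.3, 151.2]
ee_rot: [0.0, 0.705, 0.709, 0.0]
force: [-0.2, 0.2, -2.8]
grip_width: 0.312
grip_force: 40.5
```

```bash
python3 -m crank '[[[0,0,1,0,0,0,20],[0,0,1,0,0,0,20],[0,0,1,0,0,0,20],[0,0,0.7,0,0,0,20],[0,0,0.2,0,0,0,20],[0,0,0,0,0,0,20],[0,0,0,0,0,0,20],[0,0,0,0,0,0,20]]]'
python3 -m crank '[[[0,0,0.15,0,0,0,20],[0,0,0.06,0,0,0,20],[0,0,0.04,0,0,0,20],[0,0,0.04,0,0,0,20],[0,0,0,0,0,0,20],[0,0,0,0,0,0,20],[0,0,0,0,0,0,20],[0,0,0,0,0,0,20]]]'
```

```text
time_s: 27.65
eef_pos: [478.8, -105.8, 54.5]
ee_rot: [0.001, 0.705, 0.709, 0.0]
force: [0.6, 0.2, -2.4]
grip_width: 0.308
grip_force: 40.5
time_s: 28.45
eef_pos: [478.2, -105.6, 46.4]
ee_rot: [0.0, 0.705, 0.709, 0.0]
force: [-0.1, 0.5, -3.6]
grip_width: 0.308
grip_force: 40.5
```

```bash
python3 -m crank '[[[0,0,0.05,0,0,0,20],[0,0,0.03,0,0,0,20],[0,0,0,0,0,0,20],[0,0,0,0,0,0,20],[0,0,0,0,0,0,20],[0,0,0,0,0,0,20],[0,0,0,0,0,0,20],[0,0,0,0,0,0,20]]]'
```

```text
time_s: 29.25
eef_pos: [478.3, -105.7, 45.1]
ee_rot: [0.0, 0.705, 0.709, 0.0]
force: [-3.8, 1.5, 7.1]
grip_width: 0.312
grip_force: 41.8
```

Yellow is touching the pocket floor, so I release it, retreat up and look.

```bash
python3 -m crank '[[[0,0,-0.03,0,0,0,35],[0,0,0,0,0,0,45],[0,0,0,0,0,0,55],[0,0,0,0,0,0,55],[0,0,-1,0,0,0,55],[0,0,-1,0,0,0,55],[0,0,-1,0,0,0,55],[0,0,-1,0,0,0,55]]]'
python3 -m crank '[[[0,0,-1,0,0,0,55],[0,0,-1,0,0,0,55],[0,0,-1,0,0,0,55],[0,0,-1,0,0,0,55],[0,0,-1,0,0,0,55],[-1,0,-1,0,0,0,55],[-1,0,0,0,0,0,55],[-1,0,0,0,0,0,55]]]'
python3 -m crank '[[[-1,0,0,0,0,0,55],[-1,0,0,0,0,0,55],[-1,0,0,0,0,0,55],[-1,0,0,0,0,0,55],[-1,0,0,0,0,0,55],[-1,0,0,0,0,0,55],[0,0,0,0,0,0,55],[0,0,0,0,0,0,55]]]'
python3 - <<'E'
from h import *
a=cv2.resize(capture("scene")[110:290,150:410],None,fx=1.5,fy=1.5);b=cv2.resize(capture("top")[120:300,140:400],None,fx=1.5,fy=1.5)
cv2.imwrite("pics/end.png",np.hstack([a,b]))
E
```

```text
time_s: 30.05
eef_pos: [478.1, -105.5, 146.0]
ee_rot: [-0.0, 0.705, 0.709, 0.0]
force: [0.2, -0.2, -0.2]
grip_width: 0.643
grip_force: 0.0
time_s: 30.85
eef_pos: [478.7, -181.5, 295.7]
ee_rot: [0.001, 0.705, 0.709, 0.0]
force: [1.4, 0.8, -0.2]
grip_width: 0.643
grip_force: 0.0
time_s: 31.65
eef_pos: [479.3, -330.5, 294.7]
ee_rot: [-0.0, 0.705, 0.709, 0.0]
force: [-0.5, -0.2, 0.2]
grip_width: 0.643
grip_force: 0.0
```

View pics/end.png

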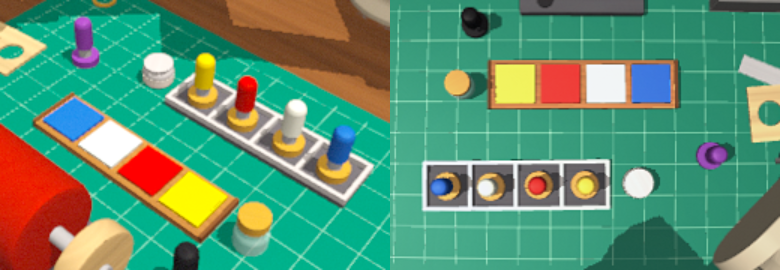

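The top view shows blue, white, red, yellow from left to right, all upright and centred in their pockets. That is the reverse of the store order, and nothing else was disturbed.

```bash
python3 -c "
from rig import *
print(finish_job())"
```

```text
the job is handed in; nothing more can be done
None
```

The job is handed in: all four stamps stand upright and released in the bench rack in reverse order (blue, white, red, yellow from left to right), finished in about 32 s.

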